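# Seat the proud ceramic stick in the loading block

### The job

Six ceramic disc sticks stand in the aluminium loading block and one of them stands higher than the rest. With the fingertips, press that one gently straight down until it is fully home, level with the others, then withdraw the hand to about ten centimetres clear of it. Do not pull the stick up, do not touch the other five sticks, and leave everything else on the bench where it is.

Things in the scene. Friction and masses are not known exactly. Their poses are not given: they have to be found in the camera images.
- proud_stick (a joint): How far the proud stick is pushed down (m), growing downward: -0.004 to 0.004 at the start, 0.016 fully home (hard stop, level with the others). It slides only vertically, against about 3 N of friction, and stays where it is left. The ceramic is brittle (chips above 40 N), so arrive at the stop slowly: pressing at about 12 mm/s until the force passes 8 N is gentle.
- proud_top (a point): Centre of the flat round top face (28 mm across) of the one stick that stands higher than the other five in the block. It looks the same as the others, a dark grey stick of stacked ceramic discs; only its height tells it apart. Its top is 67 to 75 mm above the table at the start, 12 to 20 mm above the others, and 55 mm when home.
- block: Aluminium loading block, fixed to the table, 160 mm (its x) by 240 mm (its y) by 40 mm high; origin at the centre of its underside, on the table; its z is up. It has six sockets in two rows of three, at x = -35 and 35 mm and y = -70, 0 and 70 mm in its frame, each with a stick in it.
- stick_a: One of the five sticks that are already home, to be left alone: upright, 28 mm across, its flat top 15 mm above the block and 55 mm above the table, fixed in its socket. Origin on its axis at its underside inside the block, 45 mm below its top.
- stick_b: One of the five sticks that are already home, to be left alone: upright, 28 mm across, its flat top 15 mm above the block and 55 mm above the table, fixed in its socket. Origin on its axis at its underside inside the block, 45 mm below its top.
- stick_c: One of the five sticks that are already home, to be left alone: upright, 28 mm across, its flat top 15 mm above the block and 55 mm above the table, fixed in its socket. Origin on its axis at its underside inside the block, 45 mm below its top.
- stick_d: One of the five sticks that are already home, to be left alone: upright, 28 mm across, its flat top 15 mm above the block and 55 mm above the table, fixed in its socket. Origin on its axis at its underside inside the block, 45 mm below its top.
- stick_e: One of the five sticks that are already home, to be left alone: upright, 28 mm across, its flat top 15 mm above the block and 55 mm above the table, fixed in its socket. Origin on its axis at its underside inside the block, 45 mm below its top.
- loose_disc: Loose ceramic disc lying on the block between the sockets, 28 mm across, 6 mm thick; origin at the centre of its underside. Leave alone.
- disc_stub: Loose short stub of two discs on the block between the sockets, 28 mm across, 10 mm high; origin at the centre of its underside. Leave alone.
- spare_stick: Loose spare stick of discs standing on the table beside one end of the block, 28 mm across, 45 mm high; origin at the centre of its underside. Leave alone.
- weight: Loose brass weight with a small knob, standing on the table beside the other end of the block, 34 mm across, 44 mm high; origin at the centre of its underside. Leave alone.
- jar: Amber glass jar on the table to the robot's right, 56 mm across, 75 mm high; origin at the centre of its underside. Leave alone.
- cup: White ceramic cup on the table to the robot's right, 70 mm across, 50 mm high; origin at the centre of its underside. Leave alone.
- scraper: Scraper lying on the table to the robot's left, handle towards its own -x; origin on its underside. Leave alone.

How it is judged:
By the outcome, as a careful person would: the job done as asked, in the order asked, and still so for the second after the job is handed in, with the robot touching nothing.
It also fails if it takes over 35 s, if anything falls off the work surface, if the arm or the gripper's body presses on something with over 40 N, if the wrist force passes 120 N, or if a joint passes its speed limit or range.

### The arm

A 6-joint arm with a two-finger parallel gripper is mounted at the origin on the work surface. World frame = base frame: x ahead of the robot, y to its left, z up, the work surface at z = 0. Lengths are in mm, angles in rad, forces in N, time in s.
With the tool pointing down it reaches from about 325 to 900 mm from the base axis. Payload 6.1 kg.
Tool frame: the origin (TCP) lies midway between the tips of the shut fingers; the grasp point (between the pads) lies 19 mm behind it (robot.grasp_offset is the distance from the TCP to the grasp point, in mm); z points along the fingers, y is the line along which they close (so a half turn about z gives the same grasp; the last joint's range is limited). The gripper opens to 87 mm and grips with 3 to 60 N. Pads are 19 mm wide; open, the fingers measure 117 mm over their backs; the gripper's body (75 mm by 190 mm) begins 51 mm behind the grasp point.
Start: joints at [-1.328, 0.22, 1.526, -0, 1.395, -0.126], TCP at [225.303, -582.97, 222.538] pointing down, gripper open.
Joint ranges: [-2.98, 2.98], [-0.91, 2.08], [0.09, 2.57], [-1.24, 4.39], [0.2, 2.65], [-2.68, 2.68]. Speed limits (rad/s): [2.57, 2.57, 3.01, 3.14, 3.14, 3.14].

### API

Orientations are given as [roll, pitch, yaw] about the fixed x, y, z axes, in that order (R = Rz(yaw) Ry(pitch) Rx(roll)).
In Python, from plant import robot, grab_frame, workorder gives the robot as it stands.
- The arm moves only by the shell command python3 -m creep 'ROWS' [OPENING]. ROWS is JSON, a list of rows, each a list of 6 numbers: the shift along the world's x, y, z in cm, then the turn, a rotation vector about the world's x, y, z in degrees. In form: [[x, y, z, rx, ry, rz], ...]. A call has 1 to 5 rows; each row shifts and turns the commanded pose from where the row before left it; what a row does not reach is not made up. A row lasts 1/10 s, in which the tool goes at most 50 mm and 8.59 degrees, less where a joint would pass 70% of its speed; a pose out of reach is approached as far as the arm can. A call with a gripper value outside its range is refused whole. OPENING is the gripper command: -1 is shut, 1 is fully open, values between are in proportion, set as the call begins (- or left out, the last holds). The fingers move at their own pace and stop on an object; the grip force is fixed at half the most. Time passes only in rows, so rows that do not move let the fingers close. It gives the time, the measured TCP pose, the force, the opening and the grip force at its end, in the units of the state.
- robot.state(): the state, without advancing time (a new reading comes with each control period).
- grab_frame(name): name is "scene" or "top"; returns a dict with "color" (480x640x3 uint8, red, green, blue), "fx", "fy", "cx", "cy" (pixels), "dist" ([k1, k2, p1, p2, k3] as OpenCV has them; the pictures are not rectified), "R" (3x3) and "t" (3): a world point X has camera coordinates R X + t. Camera axes: x right, y down, z forward; pixel columns grow to the right and rows downward; lengths in mm; the calibration is good to about 2 mm. A picture is of the moment at which its call begins. There is no depth.
- workorder.close_job(): hands the job in; it is judged then, once.
The state is a dict: "clock": time; "qpos": joint angles; "qd": joint speeds; "tau": joint torques, N m; "position": TCP position; "ee_rot": TCP orientation; "force": force on the tool from outside, world axes, zero at the start; "moment": the same for the moment, N m; "finger_gap": finger opening in mm; "grip_force": force on a finger pad.
Only numpy, scipy, OpenCV 4.12 (cv2) and the standard library are available. Lean on these libraries where they do the work, as an engineer would, in place of code of your own. Each camera call takes 0.05 s, during which the arm holds its last target. There are 200 camera calls.

## Working session

There is one attempt and no reset: what is moved stays moved. The work goes in short steps, Python scripts to look and compute and a shell command to move; the robot and the scene stay as the last step left them, time stands still between calls to the robot, and variables do not carry over. Pictures are saved under pics/ and viewed, at most 10 in all, crops included, and the job is handed in when it is done.

```bash
mkdir -p pics
python3 - <<'E'
from plant import robot, grab_frame
import cv2,pickle
for n in("scene","top"):
    f=grab_frame(n); pickle.dump(f,open(n+".pkl","wb")); cv2.imwrite(f"pics/{n}0.png",f["color"][:,:,::-1]); print(n,f["fx"],f["R"],f["t"],f["dist"])
print(robot.state())
E
```

```text
scene 566.492347240594 [[ 0.84608654  0.53264908  0.02055568]
 [ 0.38931067 -0.59113991 -0.70639281]
 [-0.3641082   0.60567199 -0.70752149]] [-471.66524326 -144.37260923 1488.80266342] [0.01636933 0.         0.         0.         0.        ]
top 544.579124330132 [[-7.35443674e-03 -9.99971986e-01 -1.39286487e-03]
 [-9.86372292e-01  7.48335137e-03 -1.64358453e-01]
 [ 1.64364272e-01  1.65119463e-04 -9.86399695e-01]] [  15.86896616  552.49469859 1530.115348  ] [-0.08821052  0.          0.          0.          0.        ]
{'clock': 0.1, 'qpos': array([-1.32805686e+00,  2.21188186e-01,  1.52747956e+00, -2.08904298e-05,
        1.39469828e+00, -1.26111337e-01]), 'qd': array([ 3.81166335e-05, -1.18946232e-03, -3.12459682e-03, -5.57087370e-04,
        5.69042529e-04,  2.03241956e-04]), 'tau': array([-2.93949661e-04, -4.95941556e+01, -3.88520014e+01,  6.99694245e-02,
        5.14526968e-02, -5.71160638e-05]), 'position': array([ 225.18876198, -582.4281273 ,  221.53036927]), 'ee_rot': array([-3.13983078e+00, -2.02652697e-04,  3.68854303e-01]), 'force': array([-0.32454885,  0.5043176 ,  0.43468404]), 'moment': array([-0.0402886 ,  0.00167426, -0.03026014]), 'grip_force': 0.0, 'finger_gap': 87.19594895203241}
```

View pics/scene0.png

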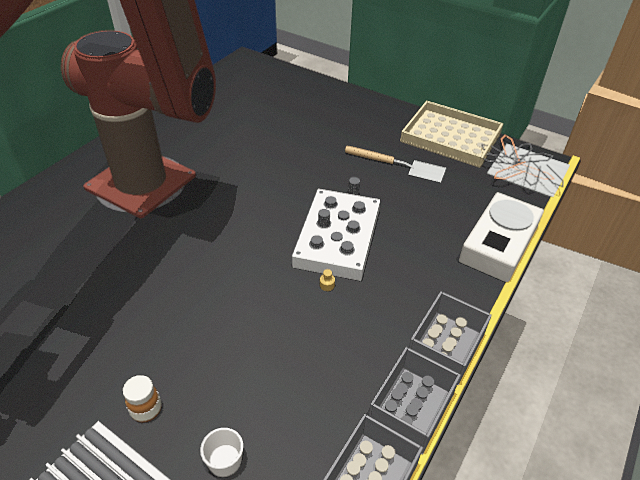

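View pics/top0.png

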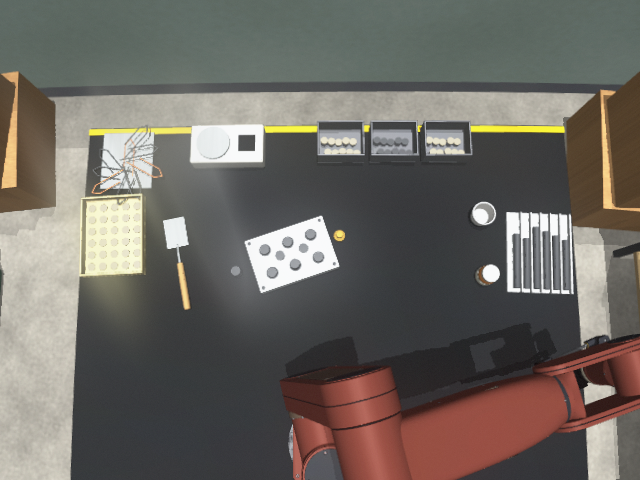

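The scene view shows the block at about (338,232), with the taller stick near (323,216), the middle of the row nearer the robot. In the top view that is about (295,265). Next I'll zoom in on both and measure.

```bash
cat > h.py <<'E'
import numpy as np,cv2,pickle
def KD(f): return np.array([[f["fx"],0,f["cx"]],[0,f["fy"],f["cy"]],[0,0,1.]]),np.array(f["dist"])
def ray(f,uv):
    K,D=KD(f);p=cv2.undistortPoints(np.array([[uv]],float),K,D)[0,0]
    R=np.array(f["R"]);return -R.T@np.array(f["t"]),R.T@np.array([*p,1])
def onz(f,uv,z):
    c,d=ray(f,uv);return c+d*(z-c[2])/d[2]
def proj(f,X):
    K,D=KD(f);return cv2.projectPoints(np.array(X,float).reshape(-1,1,3),cv2.Rodrigues(np.array(f["R"]))[0],np.array(f["t"],float),K,D)[0][:,0]
def tri(a,ua,b,ub):
    (c1,d1),(c2,d2)=ray(a,ua),ray(b,ub)
    s=np.linalg.lstsq(np.c_[d1,-d2],c2-c1,rcond=None)[0]
    p,q=c1+s[0]*d1,c2+s[1]*d2
    return (p+q)/2,np.linalg.norm(p-q)
E
python3 - <<'E'
from h import *
s,t=[pickle.load(open(n+".pkl","rb")) for n in("scene","top")]
c=[cv2.resize(f["color"][y:y+110,x:x+110,::-1],(600//1,600),interpolation=cv2.INTER_CUBIC)[:,:] for f,x,y in((s,285,175),(t,238,205))]
cv2.imwrite("pics/zoom.png",cv2.resize(np.hstack(c),(800,400)))
g=cv2.cvtColor(t["color"],cv2.COLOR_RGB2GRAY)
m=(g>150).astype(np.uint8); m[:210]=0;m[300:]=0;m[:,:240]=0;m[:,345:]=0
cs,h=cv2.findContours(m,cv2.RETR_CCOMP,cv2.CHAIN_APPROX_NONE)
for k,cc in enumerate(cs):
    if cv2.contourArea(cc)>15:
        r=cv2.minAreaRect(cc);print(h[0][k][3],r,onz(t,r[0],40 if h[0][k][3]<0 else 55)[:2].round(1))
        if h[0][k][3]<0: print([onz(t,p,40)[:2].round(0) for p in cv2.boxPoints(r)])
E
```

```text
-1 ((339.0, 235.0), (10.0, 10.0), 90.0) [592.8 -34.7]
[array([608., -20.]), array([608., -49.]), array([578., -49.]), array([578., -20.])]
-1 ((291.1000061035156, 253.80001831054688), (54.07494354248047, 83.16790008544922), 71.56504821777344) [538.3 104.9]
[array([576., 245.]), array([653.,  14.]), array([501., -34.]), array([426., 193.])]
2 ((273.180419921875, 275.0309753417969), (6.092077732086182, 12.082619667053223), 66.03751373291016) [475.  155.1]
2 ((295.0, 266.5), (7.0, 12.0), 90.0) [499.1  92.8]
2 ((316.9000244140625, 259.8000183105469), (11.700428009033203, 6.640783309936523), 18.434946060180664) [518.  30.]
2 ((266.2500305175781, 251.25003051757812), (6.363961219787598, 11.31370735168457), 45.0) [543.9 175.6]
2 ((287.8999938964844, 244.2000274658203), (7.905694484710693, 12.332883834838867), 71.56505584716797) [564.  113.3]
2 ((310.20123291015625, 235.8109893798828), (8.724091529846191, 12.368331909179688), 83.6598129272461) [588.1  48.9]
```

View pics/zoom.png

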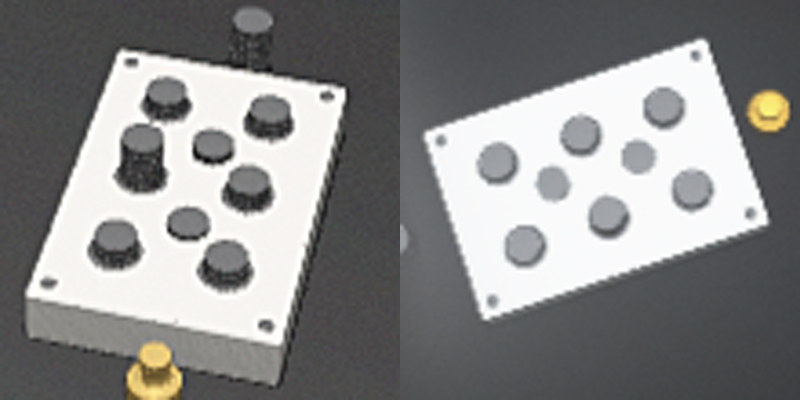

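The crops confirm it: the proud top is at about (142,137) in the left crop and (608,214) in the right one.

Run:
```python
from h import *
s,t=[pickle.load(open(n+".pkl","rb")) for n in("scene","top")]
us=lambda u,v,x,y:((u+.5)/400*110-.5+x,(v+.5)/400*110-.5+y)
a,b=us(142,137,285,175),us(208,214,238,205)
print(a,b,tri(s,a,t,b),onz(t,b,71),onz(s,a,71))
P=[(98,162),(181,135),(264,106),(125,245),(292,189)]
Q=[onz(t,us(*p,238,205),55)[:2] for p in P]
print(np.round(Q,1),"near mid expected",(Q[3]+Q[4])/2)
S=[us(*p,285,175) for p in [(166,88),(115,233)]]
print("scene near mid",np.mean([onz(s,p,55)[:2] for p in S],0))
from plant import robot; print(np.array([540,105,150])-robot.state()["position"])
```

```text
(323.6875, 212.3125) (294.8375, 263.4875) (array([505.27271974,  92.50560454,  77.67676336]), np.float64(1.5328684962852892)) [505.58658341  92.38458811  71.        ] [502.09459807  99.34008803  71.        ]
[[550.  180.4]
 [571.2 114.7]
 [594.1  48.8]
 [483.7 158.5]
 [527.2  26.9]] near mid expected [505.44943416  92.72872502]
scene near mid [503.38108201  97.33433839]
[314.81123802 687.4281273  -71.53036927]
```

```bash
python3 -m creep '[[1.5,3.6,0,0,0,0],[1.5,3.6,0,0,0,0],[1.5,3.6,0,0,0,0],[1.5,3.6,0,0,0,0],[1.5,3.6,0,0,0,0]]' -1; python3 -m creep '[[1.5,3.6,0,0,0,0],[1.5,3.6,0,0,0,0],[1.5,3.6,0,0,0,0],[1.5,3.6,0,0,0,0],[1.5,3.6,0,0,0,0]]'
```

```text
clock: 0.6
position: [300.5, -401.2, 222.0]
ee_rot: [-3.141, -0.0, 0.368]
force: [0.4, 0.6, -0.2]
finger_gap: 54.9
grip_force: 0.0
clock: 1.1
position: [375.4, -221.3, 222.3]
ee_rot: [-3.141, 0.0, 0.368]
force: [0.5, 0.4, 0.4]
finger_gap: 14.9
grip_force: 0.0
```

Remaining: (130, 315).

```bash
python3 -m creep '[[1.5,3.6,0,0,0,0],[1.5,3.6,0,0,0,0],[1.5,3.6,0,0,0,0],[1.5,3.6,0,0,0,0],[1.5,3.6,0,0,0,0]]'; python3 -m creep '[[1.5,3.6,-1,0,0,0],[1.5,3.6,-1,0,0,0],[1.5,3.6,-1,0,0,0],[1.0,2.7,-1,0,0,0],[0,0,-1,0,0,0]]';python3 -m creep '[[0,0,-1,0,0,0],[0,0,-1,0,0,0],[0,0,-1,0,0,0],[0,0,-1,0,0,0],[0,0,0,0,0,0]]'
python3 - <<'E'
from h import *
from plant import grab_frame,robot
p=robot.state()["position"];print(p)
c=[]
for n,x,y in(("scene",285,145),("top",238,205)):
    f=grab_frame(n);im=f["color"][:,:,::-1].copy();print(n,proj(f,[p,[505,93,71]]))
    c.append(cv2.resize(im[y:y+110,x:x+110],(400,400),interpolation=cv2.INTER_CUBIC))
cv2.imwrite("pics/near.png",np.hstack(c))
E
```

```text
clock: 1.6
position: [450.4, -41.3, 222.3]
ee_rot: [3.142, 0.0, 0.369]
force: [0.6, -0.6, -0.4]
finger_gap: 0.3
grip_force: 0.0
clock: 2.1
position: [505.6, 95.0, 171.7]
ee_rot: [-3.14, -0.0, 0.372]
force: [-0.0, 0.8, 0.1]
finger_gap: 0.5
grip_force: 0.0
clock: 2.6
position: [504.0, 91.3, 130.7]
ee_rot: [-3.141, 0.003, 0.368]
force: [-0.1, -0.1, 0.4]
finger_gap: 0.7
grip_force: 0.0
[504.03090252  91.33301087 130.74457766]
scene [[323.18499957 194.96930563]
 [323.30255027 214.32796163]]
top [[294.06645908 261.0478033 ]
 [294.62029812 263.69411132]]
```

View pics/near.png

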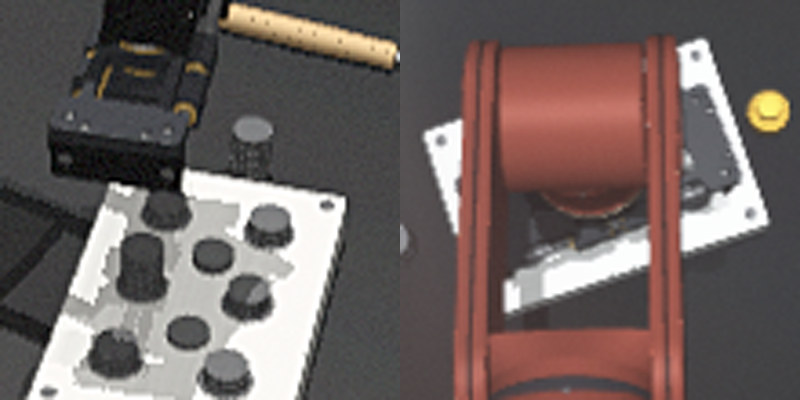

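The scene view shows the gripper over the block and clear of everything, but its body hides the fingertips. The TCP projects to (323,195), directly above the proud top at (323,214). I'll descend to about 82 mm, then press at 12 mm/s.

```bash
python3 -m creep '[[0.1,0.2,-1,0,0,0],[0,0,-1.2,0,0,0],[0,0,-1.2,0,0,0],[0,0,-1.0,0,0,0],[0,0,-0.4,0,0,0]]';python3 -m creep '[[0,0,0,0,0,0],[0,0,-0.12,0,0,0],[0,0,-0.12,0,0,0],[0,0,-0.12,0,0,0],[0,0,-0.12,0,0,0]]';python3 -m creep '[[0,0,-0.12,0,0,0],[0,0,-0.12,0,0,0],[0,0,-0.12,0,0,0],[0,0,-0.12,0,0,0],[0,0,-0.12,0,0,0]]'
```

```text
clock: 3.2
position: [505.0, 94.0, 82.5]
ee_rot: [-3.141, 0.003, 0.369]
force: [-0.0, -0.4, -0.2]
finger_gap: 0.5
grip_force: 0.0
clock: 3.7
position: [506.6, 94.0, 80.0]
ee_rot: [3.141, -0.001, 0.369]
force: [-0.4, 0.3, -0.3]
finger_gap: 0.3
grip_force: 0.0
clock: 4.2
position: [506.3, 94.0, 73.8]
ee_rot: [-3.142, 0.0, 0.369]
force: [-0.9, 0.2, 1.5]
finger_gap: 0.5
grip_force: 1.1
```

```bash
python3 -m creep '[[0,0,-0.12,0,0,0],[0,0,-0.12,0,0,0],[0,0,-0.12,0,0,0],[0,0,-0.12,0,0,0],[0,0,-0.12,0,0,0]]';python3 -m creep '[[0,0,-0.12,0,0,0],[0,0,-0.12,0,0,0],[0,0,-0.12,0,0,0]]'
```

```text
clock: 4.7
position: [506.3, 94.0, 67.7]
ee_rot: [3.142, -0.0, 0.369]
force: [-1.2, -0.4, 2.7]
finger_gap: 0.8
grip_force: 1.1
clock: 5.0
position: [506.3, 94.0, 64.0]
ee_rot: [-3.142, -0.0, 0.369]
force: [-0.9, -0.2, 2.0]
finger_gap: 0.3
grip_force: 1.1
```

Force is a steady ~3 N, so the stick is sliding.

```bash
python3 -m creep '[[0,0,-0.12,0,0,0],[0,0,-0.12,0,0,0],[0,0,-0.12,0,0,0],[0,0,-0.12,0,0,0],[0,0,-0.12,0,0,0]]';python3 -m creep '[[0,0,-0.12,0,0,0]]';python3 -m creep '[[0,0,-0.08,0,0,0]]'
```

```text
clock: 5.5
position: [506.3, 94.0, 58.0]
ee_rot: [3.142, -0.0, 0.369]
force: [-1.1, 0.4, 2.0]
finger_gap: 0.7
grip_force: 1.1
clock: 5.6
position: [506.3, 94.0, 56.8]
ee_rot: [-3.142, 0.0, 0.369]
force: [-0.6, -0.3, 1.8]
finger_gap: 0.5
grip_force: 1.1
clock: 5.7
position: [506.3, 94.0, 56.0]
ee_rot: [-3.142, 0.0, 0.369]
force: [-0.3, -0.2, 1.7]
finger_gap: 0.3
grip_force: 1.1
```

```bash
python3 -m creep '[[0,0,-0.06,0,0,0]]';python3 -m creep '[[0,0,-0.06,0,0,0]]';python3 -m creep '[[0,0,-0.04,0,0,0]]'
```

```text
clock: 5.8
position: [506.3, 94.0, 55.4]
ee_rot: [-3.142, 0.0, 0.369]
force: [-1.3, 0.9, 2.9]
finger_gap: 0.8
grip_force: 1.1
clock: 5.9
position: [506.4, 94.1, 55.4]
ee_rot: [3.142, -0.0, 0.369]
force: [-3.3, 0.4, 9.0]
finger_gap: 0.2
grip_force: 4.7
clock: 6.0
position: [506.4, 94.0, 55.3]
ee_rot: [-3.142, 0.0, 0.369]
force: [-4.8, -0.6, 11.9]
finger_gap: 0.7
grip_force: 5.6
```

It has reached the hard stop at 55.3 mm and 12 N. Withdrawing straight up.

```bash
python3 -m creep '[[0,0,0.2,0,0,0],[0,0,0.5,0,0,0],[0,0,1,0,0,0],[0,0,1.2,0,0,0],[0,0,1.2,0,0,0]]';python3 -m creep '[[0,0,1.2,0,0,0],[0,0,1.2,0,0,0],[0,0,1.2,0,0,0],[0,0,1.2,0,0,0],[0,0,1.2,0,0,0]]';python3 -m creep '[[0,0,0.3,0,0,0],[0,0,0,0,0,0],[0,0,0,0,0,0],[0,0,0,0,0,0]]'
python3 - <<'E'
from h import *
from plant import grab_frame
f=grab_frame("scene");im=f["color"][145:255,285:395,::-1]
cv2.imwrite("pics/end.png",cv2.resize(im,(500,500),interpolation=cv2.INTER_CUBIC))
E
```

```text
clock: 6.5
position: [506.6, 94.0, 96.9]
ee_rot: [3.141, -0.001, 0.369]
force: [0.5, 0.8, 0.3]
finger_gap: 0.4
grip_force: 0.0
clock: 7.0
position: [506.3, 94.0, 156.6]
ee_rot: [3.142, -0.0, 0.369]
force: [0.3, -0.0, -0.8]
finger_gap: 0.5
grip_force: 0.0
clock: 7.4
position: [505.7, 94.0, 157.7]
ee_rot: [-3.141, 0.001, 0.369]
force: [-1.1, 0.5, -0.3]
finger_gap: 0.3
grip_force: 0.0
```

View pics/end.png

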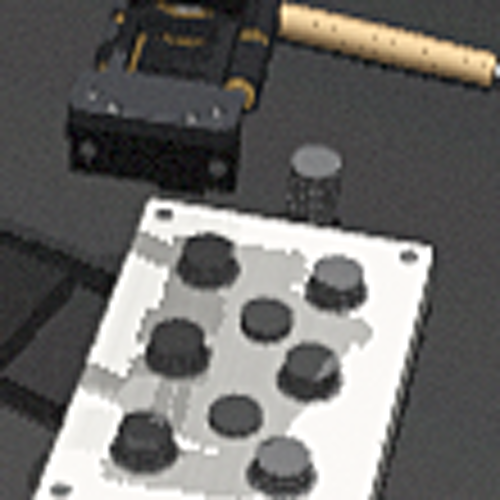

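The pressed stick, at about (177,345) in the crop, is now level with the other five. The loose discs haven't moved and the hand is about 102 mm clear of the stick.

```bash
python3 -c "
from plant import workorder; print(workorder.close_job())"
```

```text
the job is handed in; nothing more can be done
None
```

The proud stick is pressed fully home, level with the other five. It met its stop at about 12 N, the hand is withdrawn about 10 cm above it, and the job is handed in.

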